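# Set the dowel stop against the jar and clamp it

## Task

Two dowel rails lie on the counter, each with a steel clamp that carries an upright plate; the one by the bowls is tight already, the one on the glass jar's rail is loose. Slide the loose clamp along its dowel until its plate stands a finger's width (about 1 cm) or less from the jar, without shoving the jar along, then turn its bar knob clockwise as far as it goes so that the stop is locked there.

Things in the scene. Friction and masses are not known exactly. Their poses are not given: they have to be found in the camera images.
- knob_grip (a point): Centre of the black bar knob on top of the loose clamp, on its upright turning axis, directly above the dowel, 84 mm above the counter. The bar is 50 mm long, 10 thick, 22 tall; all around it is free down to the clamp's boss, 59 mm above the counter. This point turns with the knob: y runs along the bar, z up. The clamp can be dragged by its knob (about 2 N while loose).
- knob (a joint): Turn of that knob, rad, growing clockwise from above: 0 = loose, bar along the dowel; 1.5 = end stop, bar across the dowel, tight. Starts between 0 and 0.25, turns stiffly (about 0.1 N m) and stays nearly where it is left. The screw bites on the dowel from about 0.9; below that the clamp slides. Beyond 1.15 it counts as tight.
- plate (a point): Point on the jar-side face of the loose clamp's upright steel plate (4 mm thick, 10 to 52 mm above the counter, reaching 15 to 133 mm sideways from the dowel's axis). It lies 90 mm from that axis, 31 mm above the counter. y points along the dowel towards the jar (the way to slide), x away from the robot, z up. Dowel: 20 mm thick, axis 35 mm up. At first the jar is 60 to 175 mm off.
- jar_mid (a point): Centre, half-way up, of the upright closed glass jar, 70 mm in diameter, 110 mm high, about 0.4 kg, loose on the counter beside the dowel: its centre is about 90 mm from the dowel's axis, in the plate's way.
Things that resemble listed ones, but are neither listed nor needed, are in the scene too. Of the things that look like the part that bears jar_mid, take the one that is farthest to the robot's left at the start.

How it is judged:
By the outcome, as a careful person would: the job done as asked, in the order asked, and still so for the second after the job is handed in, with the robot touching nothing.
It also fails if it takes over 35 s, if anything falls off the work surface, if the arm or the gripper's body presses on something with over 40 N, if the wrist force passes 120 N, or if a joint passes its speed limit or range.

## Robot

A 6-joint arm with a two-finger parallel gripper is mounted at the origin on the work surface. World frame = base frame: x ahead of the robot, y to its left, z up, the work surface at z = 0. Lengths are in m, angles in rad, forces in N, time in s.
With the tool pointing down it reaches from about 0.3 to 0.875 m from the base axis. Payload 6.4 kg.
Tool frame: the origin (TCP) lies on the centre line of the jaws, within the pads' length; the fingertips stand 25 mm ahead of it and the grasp point (between the pads) lies 6 mm ahead of it; z points along the fingers, y is the line along which they close (so a half turn about z gives the same grasp; the last joint's range is limited). The gripper opens to 85 mm and grips with 20 to 120 N. Pads are 22 mm wide; open, the fingers measure 114 mm over their backs; the gripper's body (76 mm by 85 mm) begins 54 mm behind the grasp point. The pads swing forward as they close: fully open they stand 13 mm farther back than shut.
Start: joints at [0.945, 0.181, 1.607, -0, 1.354, -0.206], TCP at [0.234, 0.525, 0.256] pointing down, gripper open.
Joint ranges: [-2.99, 2.99], [-0.89, 2.07], [0.3, 2.58], [-1.14, 4.28], [0, 2.63], [-3.12, 3.12]. Speed limits (rad/s): [2.57, 2.57, 3.01, 3.14, 3.14, 3.14].

## Interface

Orientations are given as a unit quaternion [w, x, y, z].
In Python, from bench import get_obs, camera, hand_in, spot_in gives the robot as it stands.
- The arm moves only by the shell command python3 -m jog 'ROWS'. ROWS is JSON, one flat list of numbers, 7 for each row, row after row: the shift along the tool's x, y, z in m, then the turn, a rotation vector about the tool's x, y, z in rad, then the closure, from 0 (fully open) to 1 (shut). A call has 1 to 20 rows; each row is the pose to reach, as a shift and turn from the pose commanded when the call began, along the tool's axes at that moment; what a row does not reach only later rows make up. A row lasts 1/8 s, in which the tool goes at most 62.5 mm and 10.7 degrees, less where a joint would pass 70% of its speed; a pose out of reach is approached as far as the arm can. A call with a gripper value outside its range is refused whole. The fingers move at their own pace and stop on an object; the grip force is fixed at half the most. Time passes only in rows, so rows that repeat a pose let the fingers close. It gives the time, the measured TCP pose, the force, the opening and the grip force at its end, in the units of the state.
- get_obs(): the state, without advancing time (a new reading comes with each control period).
- camera(name): name is "side" or "top"; returns a dict with "frame" (480x640x3 uint8, red, green, blue), "mtx" (3x3 intrinsics, pixels), "extrinsics" (4x4, takes a point from camera to world coordinates). Camera axes: x right, y up, looking along -z (the intrinsics and any distortion apply to the point x, -y, -z); pixel columns grow to the right and rows downward; lengths in m; the calibration is good to about 2 mm. A picture is of the moment at which its call begins. There is no depth.
- hand_in(): hands the job in; it is judged then, once.
Trained networks look in a picture, given as the dict that the camera call returned (one of the last four; its "shot" number tells which), for a name from the list of things; names that differ only in an ending like _2 or _b are one class to them, and where a whole thing is asked for, a point or a joint stands for the part that bears it (a point fixed in the world has none). Each returns a list of dicts, best first, with "confidence" (0 to 1); they miss things now and then, are a little off and sometimes report something else, mostly with a low value. They report only what shows in the picture. A call takes as long as a camera call. They do not tell look-alikes from the thing itself.
- spot_in(picture, name): "xyz" ([x, y, z] in m, in world coordinates, good to about 4 mm: the middle of the surface that is visible of it).
The state is a dict: "time_s": time; "q": joint angles; "dq": joint speeds; "joint_efforts": joint torques, N m; "eef_pos": TCP position; "eef_rot": TCP orientation; "wrist_force": force on the tool from outside, world axes, zero at the start; "torque": the same for the moment, N m; "opening": opening from 0.0 (shut) to 1.0 (fully open); "grasp_force": force on a finger pad.
Only numpy, scipy, OpenCV 4.12 (cv2) and the standard library are available. Lean on these libraries where they do the work, as an engineer would, in place of code of your own. Each camera call takes 0.05 s, during which the arm holds its last target. There are 200 camera calls.

## Working session

There is one attempt and no reset: what is moved stays moved. The work goes in short steps, Python scripts to look and compute and a shell command to move; the robot and the scene stay as the last step left them, time stands still between calls to the robot, and variables do not carry over. Pictures are saved under pics/ and viewed, at most 10 in all, crops included, and the job is handed in when it is done.

```bash
mkdir -p pics; python3 - <<'E'
from bench import *
import cv2
o=get_obs();print(o['time_s'],o['eef_pos'],o['eef_rot'])
for c in("top","side"):
    p=camera(c);cv2.imwrite(f'pics/{c}0.png',p['frame'][:,:,::-1])
    for n in("knob_grip","plate","jar_mid"):
        for d in spot_in(p,n):
            print(c,n,[round(float(v),3) for v in d['xyz']],round(d['confidence'],2))
    print(p['mtx'],p['extrinsics'])
E
```

```text
0.0 [0.23404361 0.52466492 0.25540111] [-3.46645089e-04  2.08363621e-01  9.78051052e-01 -7.88073703e-04]
top plate [0.542, -0.29, 0.053] 0.88
top jar_mid [0.596, -0.146, 0.111] 0.96
top jar_mid [0.723, -0.245, 0.112] 0.85
top jar_mid [0.421, -0.244, 0.111] 0.7
[[613.52149512   0.         326.44916259]
 [  0.         613.52149512 233.53137024]
 [  0.           0.           1.        ]] [[ 0.00768786  0.99657183 -0.08237402  0.44976282]
 [-0.99990146  0.00669362 -0.01233922 -0.08123516]
 [-0.01174554  0.08246077  0.99652509  1.53093926]
 [ 0.          0.          0.          1.        ]]
side knob_grip [0.53, -0.299, 0.097] 0.74
side plate [0.57, -0.291, 0.044] 0.93
side jar_mid [0.426, -0.437, 0.087] 0.8
side jar_mid [0.594, -0.171, 0.076] 0.76
side jar_mid [0.73, -0.273, 0.08] 0.75
side jar_mid [0.417, -0.273, 0.082] 0.63
side jar_mid [0.57, -0.29, 0.047] 0.27
[[597.91939651   0.         321.53344531]
 [  0.         597.91939651 234.86309551]
 [  0.           0.           1.        ]] [[ 0.98022985  0.11243045 -0.16281534  0.34802173]
 [-0.19706415  0.62857629 -0.75236798 -1.07172671]
 [ 0.01775279  0.76957861  0.63830525  0.92670978]
 [ 0.          0.          0.          1.        ]]
```

View pics/top0.png

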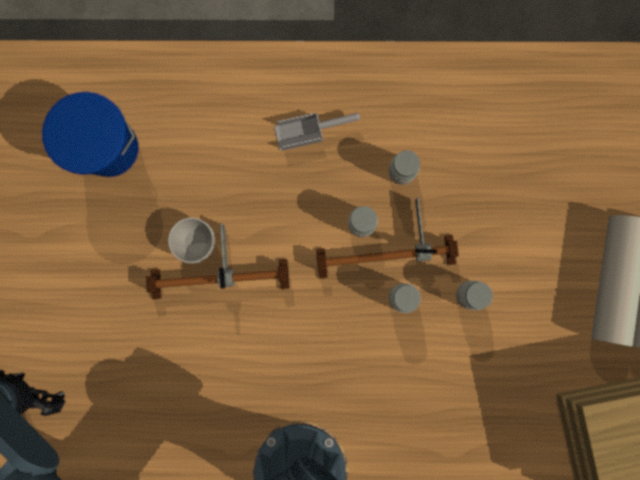

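View pics/side0.png

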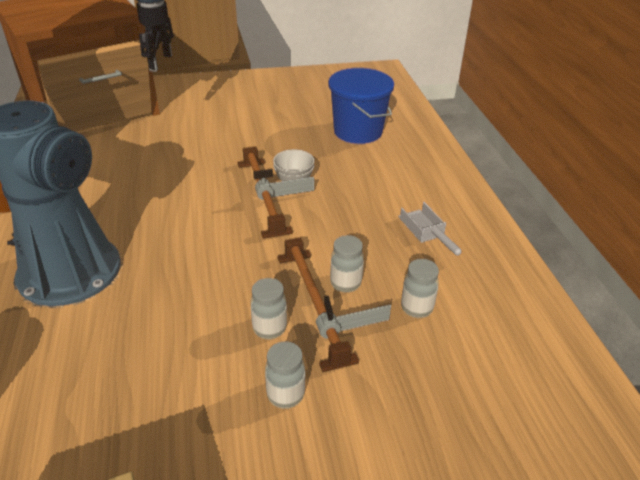

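Top view: there are four jars, at (363,221), (404,167), (405,297) and (474,295). The one meant is (363,221): it is the farthest left (largest y), and it stands beside the right-hand dowel in the plate's way. The loose clamp is at (424,253). The one by the bowl, at (226,277), has its bar across the dowel and is tight.

```bash
cat > h.py <<'E'
import numpy as np
from bench import *
def ray(p,u,v,z):
    E=np.array(p['extrinsics']);K=np.array(p['mtx'])
    d=np.linalg.inv(K)@[u,v,1];d=E[:3,:3]@[d[0],-d[1],-d[2]];c=E[:3,3]
    return c+d*(z-c[2])/d[2]
def pix(p,X):
    E=np.array(p['extrinsics']);c=E[:3,:3].T@(np.array(X)-E[:3,3]);c=np.array(p['mtx'])@[c[0],-c[1],-c[2]]
    return c[:2]/c[2]
E
python3 - <<'E'
from bench import *
import cv2,numpy as np
p=camera("top")['frame'][:,:,::-1][145:315,305:500]
a=cv2.resize(p,None,fx=4,fy=4,interpolation=cv2.INTER_CUBIC)[:600]
cv2.imwrite('pics/c1.png',a)
p=camera("side")['frame'][:,:,::-1][225:385,270:430]
cv2.imwrite('pics/c2.png',cv2.resize(p,None,fx=3.7,fy=3.7,interpolation=cv2.INTER_CUBIC))
E
```

```text
(no output)
```

View pics/c1.png

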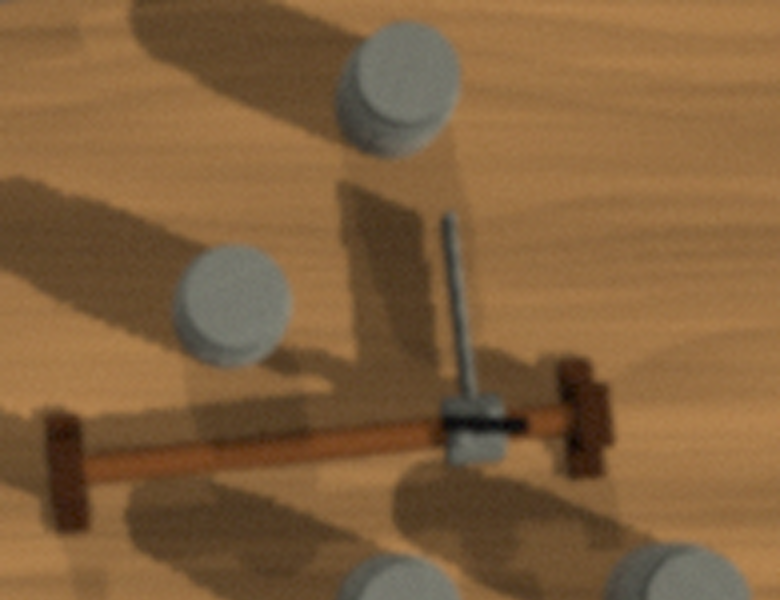

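View pics/c2.png

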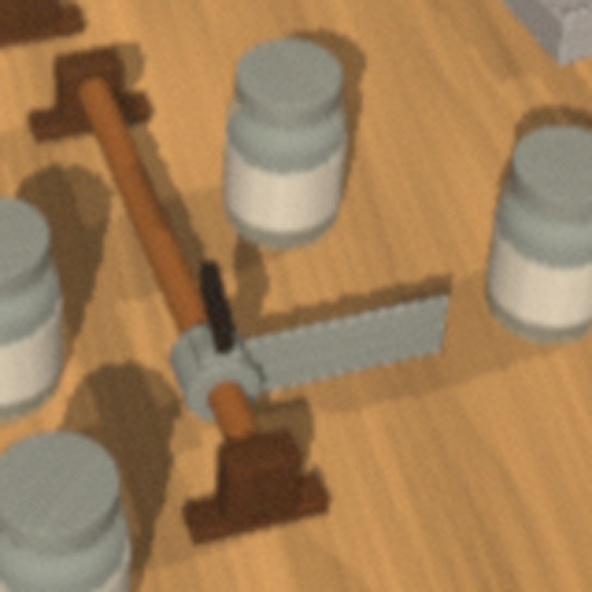

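Both crops confirm it: the jar (lid centre about (236,303) in crop c1) stands in the plate's path, with the loose clamp's bar (442,424)–(525,425) nearly along the dowel.

```bash
python3 - <<'E'
from h import *
from scipy.spatial.transform import Rotation as R
p=camera("top");P=lambda u,v,z:ray(p,305+u/4,145+v/4,z)[:2]
a,b=P(85,468,.035),P(570,418,.035)
k1,k2=P(442,424,.095),P(525,425,.095)
d=(a-b)/np.linalg.norm(a-b)   # toward jar (+y)
n=np.array([d[1],-d[0]])
k=(k1+k2)/2
print('dowel',a,b,'dir',d,'ang',np.degrees(np.arctan2(d[1],d[0])))
print('knob',k,'ang',np.degrees(np.arctan2(*(k1-k2)[::-1])),np.linalg.norm(k1-k2),'off dowel',(k-b)@n,'along',(k-b)@d)
q=ray(p,305+235/4,145+305/4,.11)[:2]
pl=[P(452,215,.052),P(470,393,.052)]
print('jar lid',q,'along',(q-b)@d,'off',(q-b)@n)
for x in pl: print('plate top',x,'along',(x-b)@d,'off',(x-b)@n)
print('end along',(a-b)@d)
s=camera("side")
f=lambda u,v,z:ray(s,270+u/3.7,225+v/3.7,z)[:2]
e1,e2=f(209,266,.095),f(224,335,.095);m=(e1+e2)/2
print('side knob',m,np.linalg.norm(e1-e2),np.degrees(np.arctan2(*(e1-e2)[::-1])),'along',(m-b)@d,'off',(m-b)@n)
q=f(290,78,.11);print('side jar',q,'along',(q-b)@d,'off',(q-b)@n)
o=get_obs();r=R.from_quat(np.roll(o['eef_rot'],-1));print(r.as_matrix().round(3),o['eef_pos'],o['time_s'])
k3=np.array([*k,.30]);print('shift to above knob',r.inv().apply(k3-o['eef_pos']))
E
```

```text
dowel [ 0.50379022 -0.06276193] [ 0.53637027 -0.35789066] dir [-0.10972611  0.99396186] ang 96.29952744146802
knob [ 0.52873679 -0.29629858] ang 89.71184247024432 0.04843377628214479 off dowel -0.0008291245820067702 along 0.062057763126099216
jar lid [ 0.59646926 -0.15019736] along 0.19984478262540603 off 0.0825254858629494
plate top [ 0.6581745  -0.28439296] along 0.05968880034378821 off 0.12913337687963455
plate top [ 0.55005494 -0.29472832] along 0.061279392575370094 off 0.020532595175227653
end along 0.29692158475735664
side knob [ 0.53130885 -0.30214797] 0.049099599462407335 87.17549975743582 along 0.055961469625774855 off 0.0010855699298547307
side jar [ 0.60447396 -0.15507409] along 0.19411917486628583 off 0.08994674414411788
[[-0.913  0.408 -0.   ]
 [ 0.408  0.913 -0.   ]
 [ 0.    -0.    -1.   ]] [0.2343365  0.5250982  0.25628944] 0.6
shift to above knob [-0.60358743 -0.63011665 -0.04370411]
```

```bash
python3 -m jog '[-0.606,-0.631,0.05,0,0,1.18,0.4,-0.606,-0.631,0.05,0,0,1.18,0.4,-0.606,-0.631,0.05,0,0,1.18,0.4,-0.606,-0.631,0.05,0,0,1.18,0.4,-0.606,-0.631,0.05,0,0,1.18,0.4,-0.606,-0.631,0.05,0,0,1.18,0.4,-0.606,-0.631,0.05,0,0,1.18,0.4,-0.606,-0.631,0.05,0,0,1.18,0.4,-0.606,-0.631,0.05,0,0,1.18,0.4,-0.606,-0.631,0.05,0,0,1.18,0.4,-0.606,-0.631,0.05,0,0,1.18,0.4,-0.606,-0.631,0.05,0,0,1.18,0.4,-0.606,-0.631,0.05,0,0,1.18,0.4,-0.606,-0.631,0.05,0,0,1.18,0.4,-0.606,-0.631,0.05,0,0,1.18,0.4,-0.606,-0.631,0.05,0,0,1.18,0.4,-0.606,-0.631,0.05,0,0,1.18,0.4,-0.606,-0.631,0.05,0,0,1.18,0.4]'; cat > s.py <<'E'
from h import *
import sys
from scipy.spatial.transform import Rotation as R
o=get_obs();r=R.from_quat(np.roll(o['eef_rot'],-1))
print(o['time_s'],np.round(o['eef_pos'],4),np.round(o['q'],2),np.round(o['wrist_force'],1),round(o['opening'],2),o['grasp_force'])
print(r.as_matrix().round(3))
E
python3 s.py
```

```text
time_s: 2.85
eef_pos: [0.5307, -0.297, 0.2069]
eef_rot: [0.0, 0.717, 0.697, 0.0]
wrist_force: [-0.1, 0.9, -0.2]
opening: 0.603
grasp_force: 0.0
2.85 [ 0.5307 -0.297   0.2069] [-0.71  0.3   1.57  0.    1.28 -0.68] [-0.1  0.9 -0.2] 0.6 0.0
[[ 0.028  1.     0.001]
 [ 1.    -0.028 -0.   ]
 [-0.     0.001 -1.   ]]
```

```bash
python3 -m jog '[0,0,0.05,0,0,0,0.4,0,0,0.09,0,0,0,0.4,0,0,0.115,0,0,0,0.4,0,0,0.115,0,0,0,0.4]'; python3 - <<'E'
from bench import *
import cv2
p=camera("side")['frame'][:,:,::-1][205:385,250:430]
cv2.imwrite('pics/c3.png',cv2.resize(p,None,fx=3.3,fy=3.3,interpolation=cv2.INTER_CUBIC))
E
```

```text
time_s: 3.35
eef_pos: [0.5293, -0.2963, 0.0895]
eef_rot: [-0.002, 0.717, 0.697, -0.0]
wrist_force: [0.2, -0.3, -0.2]
opening: 0.602
grasp_force: 0.0
```

View pics/c3.png

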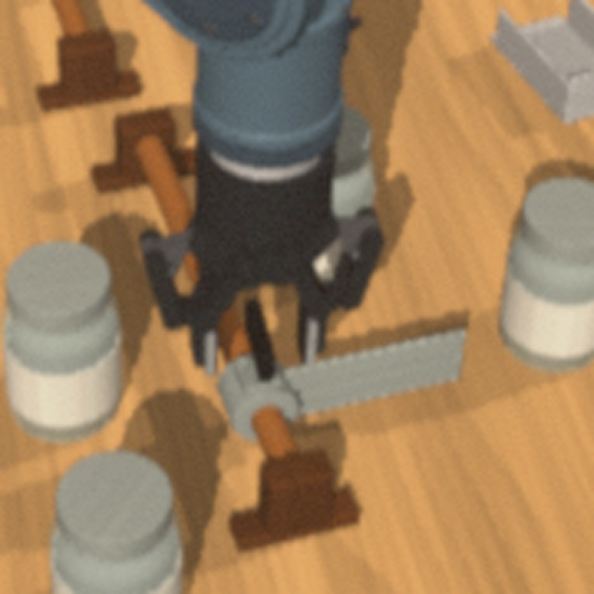

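The open fingers straddle the bar, with the bar at (258,340) and the finger pads at (208,350) and (313,340). I'll close.

```bash
python3 -m jog '[0,0,0.0,0,0,0,0.7,0,0,0,0,0,0,1,0,0,0,0,0,0,1,0,0,0,0,0,0,1,0,0,0,0,0,0,1]'; python3 s.py
```

```text
time_s: 4.03
eef_pos: [0.5304, -0.2988, 0.0931]
eef_rot: [0.0, 0.717, 0.697, -0.001]
wrist_force: [-5.5, 1.0, 8.3]
opening: 0.107
grasp_force: 59.2
4.025 [ 0.5304 -0.2988  0.0931] [-0.71  0.44  1.63 -0.    1.07 -0.68] [-5.5  1.   8.3] 0.11 59.160595536231995
[[ 0.029  1.    -0.   ]
 [ 1.    -0.029 -0.001]
 [-0.001 -0.    -1.   ]]
```

```bash
python3 -m jog '[0.015,-0.002,0,0,0,0,1,0.03,-0.004,0,0,0,0,1,0.045,-0.006,0,0,0,0,1,0.06,-0.008,0,0,0,0,1,0.07,-0.01,0,0,0,0,1,0.079,-0.011,0,0,0,0,1,0.079,-0.011,0,0,0,0,1]'; python3 s.py; python3 - <<'E'
from bench import *
import cv2
p=camera("side")['frame'][:,:,::-1][195:335,250:410]
cv2.imwrite('pics/c4.png',cv2.resize(p,None,fx=4,fy=4,interpolation=cv2.INTER_CUBIC))
p=camera("top")['frame'][:,:,::-1][165:285,310:470]
cv2.imwrite('pics/c5.png',cv2.resize(p,None,fx=5,fy=5,interpolation=cv2.INTER_CUBIC))
E
```

```text
time_s: 4.9
eef_pos: [0.5215, -0.2189, 0.093]
eef_rot: [0.0, 0.717, 0.697, -0.001]
wrist_force: [-5.9, -0.1, 9.2]
opening: 0.104
grasp_force: 60.7
4.9 [ 0.5215 -0.2189  0.093 ] [-0.61  0.36  1.75 -0.    1.03 -0.58] [-5.9 -0.1  9.2] 0.1 60.709624886512756
[[ 0.028  1.    -0.001]
 [ 1.    -0.028 -0.001]
 [-0.001 -0.001 -1.   ]]
```

View pics/c4.png

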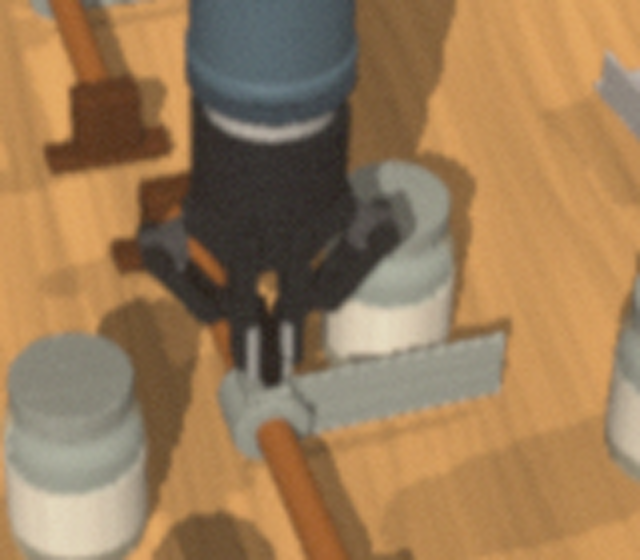

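View pics/c5.png

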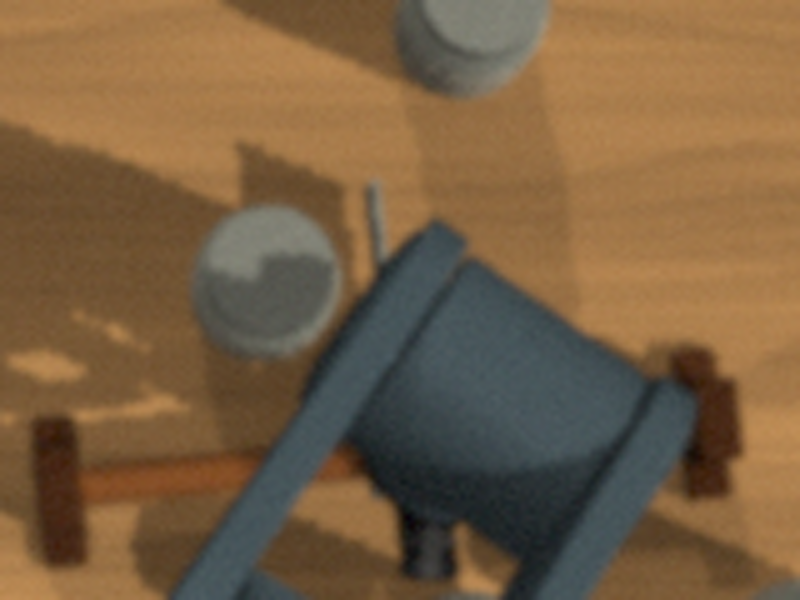

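```bash
python3 - <<'E'
from h import *
import cv2
d=np.array([-.1097,.994]);n=np.array([d[1],-d[0]]);b=np.array([.5364,-.3579])
sh=lambda nme,X:print(nme,np.round(X,4),'along',round((X[:2]-b)@d,4),'off',round((X[:2]-b)@n,4))
p=camera("top");s=camera("side")
T=lambda u,v,z:ray(p,310+u/5,165+v/5,z);S=lambda u,v,z:ray(s,250+u/4,195+v/4,z)
sh('plate tip top',T(375,186,.052));sh('plate top low',T(381,258,.052))
sh('plate face side tip',S(507,325,.052));sh('plate side inner',S(330,365,.052))
sh('lid right top',T(341,280,.11));sh('lid centre top',T(272,275,.11))
# model overlay: jar circles + plate line from estimates
for nme,pp in(("plate",.141),):
  pass
for c in (p,s):
  for x in spot_in(c,"jar_mid")[:4]: sh('jar',np.array(x['xyz']));
  for x in spot_in(c,"plate")[:1]: sh('plate',np.array(x['xyz']))
# predicted side-image: jar base front & widths for candidate axis
for al in(.19,.195,.20):
  X=b+al*d+.088*n
  for z,r in((.0,.035),(.06,.035),(.11,.031)):
    t=np.linspace(0,6.28,90);q=np.array([pix(s,[X[0]+r*np.cos(a),X[1]+r*np.sin(a),z]) for a in t]);q=(q-[250,195])*4
    w=np.array([pix(p,[X[0]+r*np.cos(a),X[1]+r*np.sin(a),z]) for a in t]);w=(w-[310,165])*5
    print(al,z,'side box',q.min(0).round(),q.max(0).round(),'top box',w.min(0).round(),w.max(0).round())
E
```

```text
plate tip top [ 0.6493 -0.2044  0.052 ] along 0.1402 off 0.129
plate top low [ 0.6141 -0.2073  0.052 ] along 0.1412 off 0.0938
plate face side tip [ 0.6593 -0.1961  0.052 ] along 0.1473 off 0.14
plate side inner [ 0.5606 -0.2087  0.052 ] along 0.1457 off 0.0404
lid right top [ 0.5973 -0.1838  0.11  ] along 0.1664 off 0.0796
lid centre top [ 0.5994 -0.1517  0.11  ] along 0.1981 off 0.0852
jar [ 0.5922 -0.145   0.1089] along 0.2055 off 0.0788
jar [ 0.722  -0.2451  0.1102] along 0.0918 off 0.1969
jar [ 0.4313 -0.3993  0.1113] along -0.0296 off -0.109
plate [ 0.631  -0.2028  0.0489] along 0.1438 off 0.111
jar [ 0.6037 -0.1738  0.0765] along 0.1756 off 0.0871
jar [ 0.7284 -0.2728  0.0795] along 0.0635 off 0.2002
jar [ 0.4276 -0.4368  0.0886] along -0.0665 off -0.1168
jar [ 0.4192 -0.2733  0.0817] along 0.0969 off -0.1072
plate [ 0.5679 -0.2095  0.0397] along 0.1441 off 0.0476
0.19 0.0 side box [320. 317.] [447. 406.] top box [207. 221.] [346. 360.]
0.19 0.06 side box [323. 237.] [454. 326.] top box [210. 206.] [356. 351.]
0.19 0.11 side box [333. 172.] [452. 250.] top box [222. 201.] [355. 334.]
0.195 0.0 side box [317. 311.] [444. 400.] top box [197. 222.] [336. 361.]
0.195 0.06 side box [320. 231.] [450. 319.] top box [200. 207.] [345. 352.]
0.195 0.11 side box [330. 166.] [449. 243.] top box [211. 202.] [345. 335.]
0.2 0.0 side box [314. 305.] [441. 394.] top box [187. 223.] [326. 362.]
0.2 0.06 side box [317. 226.] [447. 313.] top box [189. 208.] [335. 353.]
0.2 0.11 side box [327. 160.] [445. 237.] top box [201. 203.] [334. 336.]
```

```bash
python3 -m jog '[0.006,-0.001,0,0,0,0,1,0.0115,-0.0015,0,0,0,0,1,0.0115,-0.0015,0,0,0,0,1]'; python3 - <<'E'
from bench import *
import cv2,numpy as np
a=camera("side")['frame'][:,:,::-1][225:305,320:400]
p=camera("top")['frame'][:,:,::-1][190:270,330:410]
f=lambda x:cv2.resize(x,None,fx=5,fy=5,interpolation=cv2.INTER_CUBIC)
cv2.imwrite('pics/c6.png',np.hstack([f(p),f(a)]))
E
```

```text
time_s: 5.68
eef_pos: [0.5202, -0.2078, 0.093]
eef_rot: [0.0, 0.717, 0.697, -0.001]
wrist_force: [-7.9, 0.5, 10.0]
opening: 0.106
grasp_force: 60.8
```

View pics/c6.png

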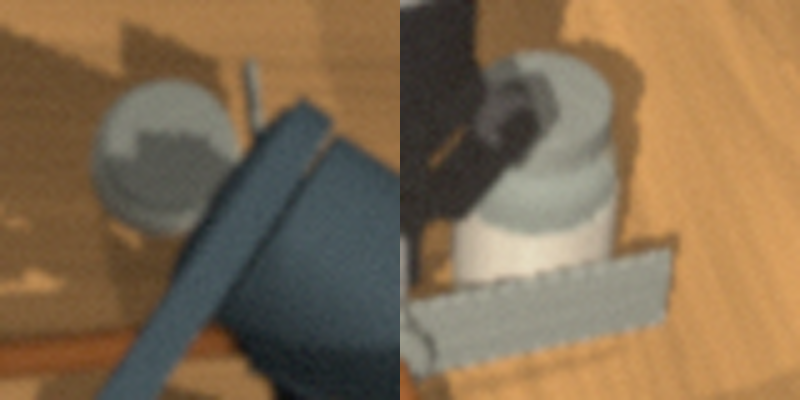

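The jar hasn't moved (its lid's right edge is still near column 378), and the plate stands about 4–8 mm off. Now I'll turn the knob.

```bash
python3 -m jog '[0,0,0,0,0,0.12,1,0,0,0,0,0,0.24,1,0,0,0,0,0,0.36,1,0,0,0,0,0,0.48,1,0,0,0,0,0,0.6,1,0,0,0,0,0,0.7,1,0,0,0,0,0,0.7,1]'; python3 - <<'E'
from h import *
import cv2
d=np.array([-.1097,.994]);b=np.array([.5364,-.3579])
print(np.round(get_obs()['torque'],2))
for n in("top","side"):
  c=camera(n)
  for m in("plate","jar_mid"):
    for x in spot_in(c,m):
      if x['xyz'][1]>-.23:print(n,m,np.round(x['xyz'],3),'along',round((np.array(x['xyz'])[:2]-b)@d,4))
  cv2.imwrite(f'pics/t_{n}.png',c['frame'][:,:,::-1])
E
```

```text
time_s: 6.65
eef_pos: [0.5188, -0.2079, 0.093]
eef_rot: [-0.001, 0.913, 0.408, -0.002]
wrist_force: [-14.1, -0.9, 15.2]
opening: 0.107
grasp_force: 61.6
[-0.07  2.26 -0.03]
top plate [ 0.596 -0.144  0.109] along 0.2059
top jar_mid [ 0.597 -0.144  0.109] along 0.2061
side jar_mid [ 0.603 -0.169  0.09 ] along 0.1801
```

```bash
python3 -m jog '[-0.001,-0.0015,-0.0015,0,0,0,1,-0.001,-0.0015,-0.0015,0,0,0.12,1,-0.001,-0.0015,-0.0015,0,0,0.24,1,-0.001,-0.0015,-0.0015,0,0,0.36,1,-0.001,-0.0015,-0.0015,0,0,0.48,1,-0.001,-0.0015,-0.0015,0,0,0.6,1,-0.001,-0.0015,-0.0015,0,0,0.6,1]'; python3 -c "
from bench import *;o=get_obs();print(o['torque'],o['q'])"
```

```text
time_s: 7.82
eef_pos: [0.5178, -0.2068, 0.0931]
eef_rot: [-0.0, 0.993, 0.12, -0.001]
wrist_force: [-6.7, 1.3, 4.1]
opening: 0.102
grasp_force: 60.4
[ 0.05724111  1.01061397 -0.02933273] [-5.92305293e-01  3.46826458e-01  1.76558066e+00 -1.06906467e-03
  1.03163044e+00  7.38235187e-01]
```

```bash
python3 -m jog '[0,0,0,0,0,0.05,1,0,0,0,0,0,0.1,1,0,0,0,0,0,0.1,1]'; python3 -c "
from bench import *;o=get_obs();print(o['torque'],o['q'])"
```

```text
time_s: 8.2
eef_pos: [0.5178, -0.2068, 0.0931]
eef_rot: [-0.0, 0.997, 0.072, -0.001]
wrist_force: [-5.7, -0.5, 2.8]
opening: 0.106
grasp_force: 62.4
[0.06225754 1.07369867 0.78764142] [-0.5920618   0.34678518  1.76560108 -0.00176759  1.03155101  0.83611613]
```

The end stop is reached (torque rose to 0.79 N m). I'll release and lift.

```bash
python3 -m jog '[0,0,0,0,0,0.08,0.8,0,0,0,0,0,0.08,0.5,0,0,0,0,0,0.08,0.5,0,0,0,0,0,0.08,0.5,0,0,-0.03,0,0,0.08,0.5,0,0,-0.08,0,0,0.08,0.5,0,0,-0.13,0,0,0.08,0.5,0,0,-0.15,0,0,0.08,0.5,-0.05,0,-0.18,0,0,0.08,0.5,-0.1,0,-0.18,0,0,0.08,0.5,-0.15,0,-0.18,0,0,0.08,0.5,-0.2,0,-0.18,0,0,0.08,0.5,-0.2,0,-0.18,0,0,0.08,0.5]'; python3 - <<'E'
from bench import *
import cv2,numpy as np
a=camera("side")['frame'][:,:,::-1][215:315,290:400]
p=camera("top")['frame'][:,:,::-1][180:280,320:430]
f=lambda x:cv2.resize(x,None,fx=3.6,fy=3.6,interpolation=cv2.INTER_CUBIC)
cv2.imwrite('pics/c7.png',np.hstack([f(p),f(a)]))
E
```

```text
time_s: 9.82
eef_pos: [0.3188, -0.2356, 0.2729]
eef_rot: [0.0, 1.0, 0.029, 0.0]
wrist_force: [-0.1, 0.7, 0.1]
opening: 0.501
grasp_force: 0.0
```

View pics/c7.png

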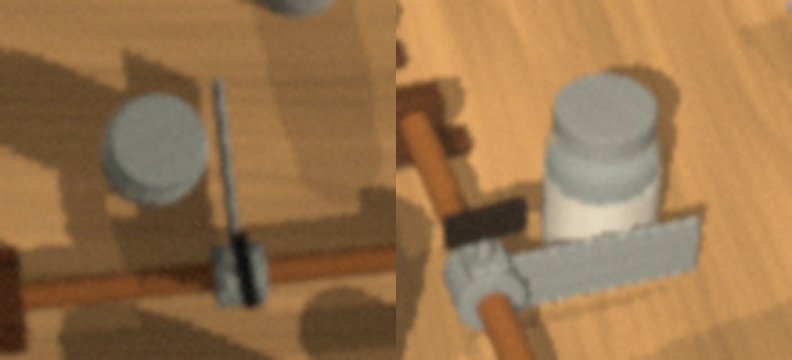

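```bash
python3 - <<'E'
from h import *
import cv2
d=np.array([-.1097,.994]);n=np.array([d[1],-d[0]]);b=np.array([.5364,-.3579])
p=camera("top");s=camera("side")
T=lambda u,v,z:ray(p,320+u/3.6,180+v/3.6,z);S=lambda u,v,z:ray(s,290+(u-396)/3.6,215+v/3.6,z)
al=lambda X:round(float((X[:2]-b)@d),4)
print('plate',al(T(219,82,.052)),al(T(227,150,.052)),al(T(234,215,.052)),'side',al(S(700,215,.052)),al(S(620,233,.052)),al(S(525,257,.052)))
for a in(.19,.194,.198,.202):
  X=b+a*d+.087*n
  B=lambda c,o,z,r:[((np.array([pix(c,[X[0]+r*np.cos(t),X[1]+r*np.sin(t),z]) for t in np.linspace(0,6.28,90)])-o)*3.6)]
  for z,r in((0,.035),(.11,.031)):
    q=B(s,[290,215],z,r)[0]+[396,0];w=B(p,[320,180],z,r)[0];print(a,z,'side',q.min(0).round(),q.max(0).round(),'top',w.min(0).round(),w.max(0).round())
E
```

```text
plate 0.1504 0.1501 0.1502 side 0.1531 0.1523 0.1492
0.19 0 side [539. 214.] [653. 294.] top [113. 107.] [214. 207.]
0.19 0.11 side [550.  83.] [657. 153.] top [124.  92.] [220. 188.]
0.194 0 side [537. 209.] [650. 289.] top [107. 107.] [208. 208.]
0.194 0.11 side [548.  79.] [655. 148.] top [118.  93.] [214. 188.]
0.198 0 side [534. 205.] [648. 285.] top [101. 108.] [202. 208.]
0.198 0.11 side [546.  75.] [652. 144.] top [112.  94.] [208. 189.]
0.202 0 side [532. 201.] [646. 280.] top [ 96. 109.] [196. 209.]
0.202 0.11 side [544.  71.] [650. 140.] top [105.  94.] [201. 190.]
```

The gap measures about 10 mm (±2), because the plate crept back roughly 2 mm during the turn. That's too marginal, so I'll regrip, back the knob off, slide about 5 mm further and retighten.

```bash
python3 -m jog '[0.05,-0.004,0,0,0,-0.1,0.5,0.1,-0.009,0,0,0,-0.1,0.5,0.15,-0.013,0,0,0,-0.1,0.5,0.2,-0.017,0,0,0,-0.1,0.5,0.2,-0.017,0.06,0,0,-0.1,0.5,0.2,-0.017,0.12,0,0,-0.1,0.5,0.2,-0.017,0.16,0,0,-0.1,0.5,0.2,-0.017,0.18,0,0,-0.1,0.5,0.2,-0.017,0.18,0,0,-0.1,0.5,0.2,-0.017,0.18,0,0,-0.1,0.7,0.2,-0.017,0.18,0,0,-0.1,1,0.2,-0.017,0.18,0,0,-0.1,1,0.2,-0.017,0.18,0,0,-0.1,1,0.2,-0.017,0.18,0,0,-0.1,1]'; python3 s.py
```

```text
time_s: 11.78
eef_pos: [0.5206, -0.2064, 0.0943]
eef_rot: [0.001, 0.997, 0.081, 0.001]
wrist_force: [0.7, 1.5, 5.9]
opening: 0.1
grasp_force: 59.9
11.775 [ 0.5206 -0.2064  0.0943] [-0.59  0.35  1.76  0.    1.03  0.82] [0.7 1.5 5.9] 0.1 59.89341974258423
[[ 0.987  0.162  0.003]
 [ 0.162 -0.987 -0.001]
 [ 0.002  0.002 -1.   ]]
```

```bash
python3 -m jog '[0,0,0,0,0,-0.15,1,0,0,0,0,0,-0.3,1,0,0,0,0,0,-0.45,1,0,0,0,0,0,-0.6,1,0,0,0,0,0,-0.75,1,0,0,0,0,0,-0.9,1,0,0,0,0,0,-0.9,1]'; python3 s.py
```

```text
time_s: 12.65
eef_pos: [0.5205, -0.2065, 0.0943]
eef_rot: [0.001, 0.862, 0.507, 0.001]
wrist_force: [1.0, 1.2, 6.4]
opening: 0.11
grasp_force: 59.8
12.65 [ 0.5205 -0.2065  0.0943] [-0.59  0.35  1.76  0.    1.03 -0.08] [1.  1.2 6.4] 0.11 59.807467460632324
[[ 0.486  0.874  0.003]
 [ 0.874 -0.486 -0.001]
 [ 0.     0.003 -1.   ]]
```

```bash
python3 -m jog '[0.002,-0.0015,0,0,0,0,1,0.0041,-0.0029,0,0,0,0,1,0.0041,-0.0029,0,0,0,0,1,0.0041,-0.0029,0,0,0,0.15,1,0.0041,-0.0029,0,0,0,0.3,1,0.0041,-0.0029,0,0,0,0.45,1,0.0041,-0.0029,0,0,0,0.6,1,0.0041,-0.0029,0,0,0,0.75,1,0.0041,-0.0029,0,0,0,0.88,1,0.0041,-0.0029,0,0,0,0.97,1,0.0041,-0.0029,0,0,0,0.97,1,0.0041,-0.0029,0,0,0,0.97,1]'; python3 s.py;python3 -c "
from bench import *;o=get_obs();print(o['torque'])"
```

```text
time_s: 14.15
eef_pos: [0.5201, -0.2018, 0.0943]
eef_rot: [0.001, 0.999, 0.047, 0.001]
wrist_force: [0.8, 0.1, 6.8]
opening: 0.103
grasp_force: 77.1
14.15 [ 0.5201 -0.2018  0.0943] [-0.58  0.34  1.77 -0.    1.03  0.89] [0.8 0.1 6.8] 0.1 77.06551825627685
[[ 0.996  0.094  0.002]
 [ 0.094 -0.996 -0.003]
 [ 0.002  0.003 -1.   ]]
[ 0.05020084 -0.17088856  1.3507884 ]
```

```bash
python3 -m jog '[0,0,0,0,0,0,0.8,0,0,0,0,0,0,0.5,0,0,0,0,0,0,0.5,0,0,0,0,0,0,0.5,0,0,-0.03,0,0,0,0.5,0,0,-0.08,0,0,0,0.5,0,0,-0.13,0,0,0,0.5,0,0,-0.15,0,0,0,0.5,-0.05,0,-0.18,0,0,0,0.5,-0.1,0,-0.18,0,0,0,0.5,-0.15,0,-0.18,0,0,0,0.5,-0.2,0,-0.18,0,0,0,0.5,-0.2,0,-0.18,0,0,0,0.5]'; python3 - <<'E'
from bench import *
import cv2,numpy as np
a=camera("side")['frame'][:,:,::-1][215:315,290:400]
p=camera("top")['frame'][:,:,::-1][180:280,320:430]
f=lambda x:cv2.resize(x,None,fx=3.6,fy=3.6,interpolation=cv2.INTER_CUBIC)
cv2.imwrite('pics/c8.png',np.hstack([f(p),f(a)]))
E
```

```text
time_s: 15.78
eef_pos: [0.3177, -0.2194, 0.2727]
eef_rot: [0.0, 0.999, 0.044, -0.0]
wrist_force: [1.3, 0.3, -0.3]
opening: 0.502
grasp_force: 0.0
```

View pics/c8.png

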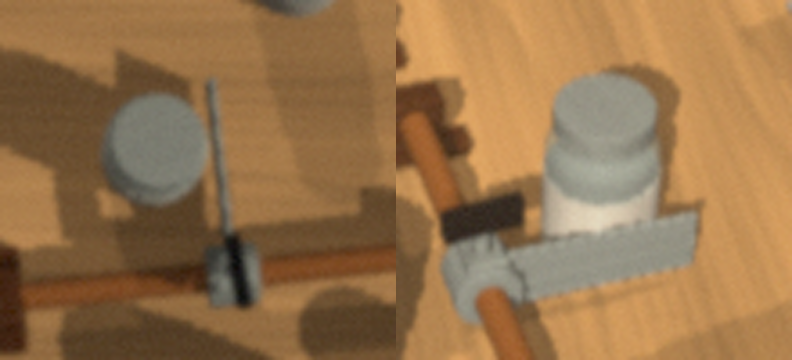

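The plate is about 5 mm from the jar, the jar hasn't moved (lid still at (157,143) in the crop), and the knob bar is across the dowel at the stop.

```bash
python3 -c "
from bench import *;print(hand_in())"
```

```text
the job is handed in; nothing more can be done
None
```

I slid the loose clamp until its plate stood about 5 mm from the jar (camera estimate, ±2 mm), without moving the jar, turned the knob clockwise to its end stop, and handed the job in at about 16 s; the first lock left about 10 mm, so I loosened it once, moved it 5 mm closer and retightened.

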